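Set the range lever of the jar-roller drive

ROBOT

A 6-joint arm with a two-finger parallel gripper is mounted at the origin on a cart in front of the work surface, level with it; the furniture and walls round the work are solid. World frame = base frame: x ahead of the robot, y to its left, z up, the work surface at z = 0. Lengths are in m, angles in rad, forces in N, time in s.
With the tool pointing down it reaches from about 0.35 to 0.85 m from the base axis. Payload 8.1 kg.
Tool frame: the origin (TCP) lies at the very end of the fingers, on their centre line; the grasp point (between the pads) lies 19 mm behind it; z points along the fingers, y is the line along which they close (so a half turn about z gives the same grasp; the last joint's range is limited). The gripper opens to 85 mm and grips with 20 to 120 N. Pads are 22 mm wide; open, the fingers measure 114 mm over their backs; the gripper's body (76 mm by 85 mm) begins 54 mm behind the grasp point. The pads swing forward as they close: fully open they stand 13 mm farther back than shut.
Start: joints at [-1.421, 0.13, 1.488, -0, 1.523, -0.085], TCP at [0.14, -0.584, 0.231] pointing down, gripper open.
Joint ranges: [-2.96, 2.96], [-0.89, 2.26], [0.02, 2.5], [-1.34, 4.48], [0, 2.73], [-2.66, 2.66]. Speed limits (rad/s): [2.39, 2.39, 2.79, 3.14, 3.14, 3.14].

INTERFACE

Orientations are given as a unit quaternion [x, y, z, w].
In Python, from station import r gives the robot as it stands. The module is installed in compiled form; this text tells all that it offers. Calls block until the motion is done:
- r.move_pose(position, orientation): joint-space move of the TCP to a pose.
- r.move_linear(position, rotation=None, rate=0.15, until_force=None): straight line of the TCP; rotation=None keeps the orientation; rate is the mean speed in m/s. With until_force (N) it stops when the force on the tool has changed by that much, and returns True; else False.
- r.movej(angles): joint-space move.
- r.grip(opening, grip_force=None): finger opening in m; grip_force is the grip in N (None keeps the last); returns when the fingers have stopped.
- r.pause(seconds).
- r.solve_ik(position, orientation): joint angles nearest the present ones, or None.
- r.grab_frame(name): name is "scene" or "top" or "wrist"; returns (picture, depth): 420x560x3 uint8, red, green, blue; 420x560 float32, m along the optical axis (not along the pixel's ray), 0 where there is no reading.
- r.camera_params(name): a dict with "fx", "fy", "cx", "cy" (pixels), "dist_coeffs" ([k1, k2, p1, p2, k3] as OpenCV has them; the pictures are not rectified), "cam_to_world" (4x4, takes a point from camera to world coordinates); the wrist camera has in their place "mount" (4x4, takes a point from camera to tool coordinates, whose origin is the TCP and whose axes are the flange's). Camera axes: x right, y up, looking along -z (the intrinsics and any distortion apply to the point x, -y, -z); pixel columns grow to the right and rows downward; lengths in m; the calibration is good to about 2 mm. A picture is of the moment at which its call begins: read the wrist's pose just before it. camera_params takes no time and is no camera call.
A pose or a line that the arm cannot do raises r.MotionError and nothing moves.
- r.hand_in(): hands the job in; it is judged then, once.
Readings, each from a call of its own:
- r.read_t(): time.
- r.read_joints(): joint angles.
- r.read_qvel(): joint speeds.
- r.read_joint_efforts(): joint torques, N m.
- r.read_tool_pos(): TCP position.
- r.read_tool_rot(): TCP orientation.
- r.read_ft_force(): force on the tool from outside, world axes, zero at the start.
- r.read_ft_torque(): the same for the moment, N m.
- r.read_grip_width(): finger opening in m.
- r.read_gripper_force(): force on a finger pad.
Only numpy, scipy, OpenCV 4.12 (cv2) and the standard library are available. Lean on these libraries where they do the work, as an engineer would, in place of code of your own. Each camera call takes 0.05 s, during which the arm holds its last target. There are 200 camera calls.

TASK

On the white jar-roller drive, push the range lever out of its slot and through the H-shaped gate until it is fully home in the slot marked by the triangular plate. Only push the lever from the side with the fingers: do not grip it or take the knob between the fingers, and leave the things standing round the drive where they are.

Things in the scene. Friction and masses are not known exactly. Their poses are not given: they have to be found in the camera images.
- selector: The jar-roller drive: fixed white housing 144 mm deep (its x, away from the robot at yaw 0), 206 mm wide (its y, to the left at yaw 0), 70 mm high; origin under its centre, on the bench; turned up to 0.3 rad. Its slots have flat dark symbol plates, 3 mm high, beside their ends, near the top's corners at x = +-45, y = +-75 mm. Near left, where the lever starts, it is always a plain bar, 8 x 26 mm.
- gate (a point): Centre of the steel gate plate's top, 74 mm above the bench, over the housing's centre; axes as the housing's. An H is cut in it: a cross slot along y (neutral, x = 0) joins a left and a right column, each with a near (-x) and a far (+x) slot: four slots. Two round-ended tongues on the line y = 0 part the columns; the lever can change column only near x = 0.
- knob (a point): Centre of the lever's knob, a black cylinder 30 mm across, 36 mm high, on a 10 mm steel stem; 140 mm above the bench when upright. From the housing's centre, along its axes, it stands at about x = +-40, y = +-33 mm when fully home in a slot. To change column it must be within 7 mm of x = 0. About 3 N at the knob moves it; it stays where it is left.
- lever: The lever as a whole (stem and knob); origin at its pivot, 12 mm above the bench under the middle of the gate and 128 mm from the knob's centre; its z axis runs up the stem. It tilts fore and aft and sideways about this pivot.
- lever_fore (a joint): Fore-and-aft tilt of the lever in rad: 0 on the neutral line, grows as the knob moves to the housing's +x (far), from -0.322 (fully home in a near slot) to +0.322 (fully home in a far slot). Knob x = 0.128 m times the sine of it, nearly.
- lever_side (a joint): Sideways tilt of the lever in rad: grows as the knob moves to the housing's +y (left); -0.262 is the stop of the right column, +0.262 that of the left column.
- plate_triangle: Triangular symbol plate (27 mm at its base, 24 mm long, pointing to the housing's +x, 3 mm high, solid, dark steel), origin at the centre of its underside. It marks the slot wanted. It lies at the far-left, far-right or near-right corner of the housing's top.
- plate_disc: Round symbol plate 24 mm across, 3 mm high, same dark steel, origin at the centre of its underside; marks another slot.
- plate_ring: Open square symbol plate, 26 mm outside with a 14 mm window, 3 mm high, same dark steel, origin at the centre of its underside; marks another slot.
- vial_a: Loose bystander, to be left alone: white-capped clear glass vial, 22 x 22 x 40 mm, on the bench close to the drive; origin at the centre of its underside.
- vial_b: Loose bystander, to be left alone: clear glass vial with a screw cap, 22 x 22 x 40 mm, on the bench close to the drive; origin at the centre of its underside.
- blue_cap: Loose bystander, to be left alone: blue screw cap, 44 x 44 x 24 mm, on the bench close to the drive; origin at the centre of its underside.
- small_beaker: Loose bystander, to be left alone: small clear glass beaker with a pouring lip, 44 x 49 x 59 mm, on the bench close to the drive; origin at the centre of its underside.
- septa: Loose bystander, to be left alone: small white carton, 49 x 69 x 32 mm, on the bench close to the drive; origin at the centre of its underside.
- hexkey: Loose bystander, to be left alone: small bent hex key lying flat, 24 x 72 x 5 mm, on the bench close to the drive; origin at the centre of its underside.

How it is judged:
At the end, for the whole second after the job is handed in: The lever rests fully home in the slot beside the triangular plate: tilted more than 0.26 rad (of 0.322) towards that slot's end and more than 0.15 rad (of 0.262) to that slot's side (((x of plate_triangle in the frame of selector above 0 m and y of plate_triangle in the frame of selector above 0 m and value of joint lever_fore above 0.26 rad and value of joint lever_side above 0.15 rad) or (x of plate_triangle in the frame of selector above 0 m and y of plate_triangle in the frame of selector below 0 m and value of joint lever_fore above 0.26 rad and value of joint lever_side below -0.15 rad) or (x of plate_triangle in the frame of selector below 0 m and y of plate_triangle in the frame of selector below 0 m and value of joint lever_fore below -0.26 rad and value of joint lever_side below -0.15 rad)) and velocity of joint lever_fore between -0.05 and 0.05 rad/s and velocity of joint lever_side between -0.05 and 0.05 rad/s); the robot touches nothing.
It fails at once if the lever's knob is gripped or taken between the fingers (distance between the grasp point and knob below 0.02 m and contact force between the fingers and lever above 0.5 N).
It fails at once if a thing standing round the drive is shifted or lifted by more than 15 mm (distance of any of vial_a, vial_b, blue_cap, small_beaker, septa, hexkey from where it was at the start of the episode above 0.015 m).
It also fails if it takes over 51 s, if anything falls off the work surface, if the arm or the gripper's body presses on something with over 40 N, if the wrist force passes 120 N, or if a joint passes its speed limit or range.

## Working session

There is one attempt and no reset: what is moved stays moved. The work goes in short steps, each a Python script; the robot and the scene stay as the last script left them, time stands still between calls to the robot, and variables do not carry over. Pictures are saved under pics/ and viewed, at most 10 in all, crops included, and the job is handed in when it is done.

```bash
mkdir -p pics
cat > h.py <<'E'
from station import r
import numpy as np, cv2
def save(n,img): cv2.imwrite('pics/'+n,cv2.cvtColor(img,cv2.COLOR_RGB2BGR))
def rays(p,uv):
    K=np.array([[p['fx'],0,p['cx']],[0,p['fy'],p['cy']],[0,0,1]])
    n=cv2.undistortPoints(np.float64(uv).reshape(-1,1,2),K,np.float64(p['dist_coeffs'])).reshape(-1,2)
    return np.c_[n[:,0],-n[:,1],-np.ones(len(n))]
def onplane(p,uv,z):
    T=np.array(p['cam_to_world']);d=rays(p,uv)@T[:3,:3].T;o=T[:3,3]
    return o+d*((z-o[2])/d[:,2])[:,None]
E
python3 - <<'E'
from h import *
for n in('top','scene'):
    im,d=r.grab_frame(n);save(n+'0.png',im);np.savez(n+'0.npz',im=im,d=d);p=r.camera_params(n);print(p)
print(r.read_t(),r.read_tool_rot())
E
```

```text
{'fx': 455.99125520288607, 'fy': 455.99125520288607, 'cx': 280.151345741387, 'cy': 216.9456920964831, 'dist_coeffs': array([0.00707288, 0.        , 0.        , 0.        , 0.        ]), 'cam_to_world': array([[-0.01895664,  0.99565797, -0.09113648,  0.42519697],
       [-0.99980079, -0.01944683, -0.00449357,  0.31916064],
       [-0.00624638,  0.09103315,  0.99582827,  0.94036148],
       [ 0.        ,  0.        ,  0.        ,  1.        ]])}
{'fx': 539.7872411921339, 'fy': 539.7872411921339, 'cx': 281.11313630108504, 'cy': 218.07218648952255, 'dist_coeffs': array([-0.06603525,  0.        ,  0.        ,  0.        ,  0.        ]), 'cam_to_world': array([[-0.44882538,  0.40737071, -0.79536462, -0.31219053],
       [-0.89332072, -0.18152239,  0.41112981,  0.77628604],
       [ 0.02310575,  0.89504118,  0.44538455,  0.59008892],
       [ 0.        ,  0.        ,  0.        ,  1.        ]])}
0.1 [ 9.93114870e-01  1.17141588e-01 -1.31908955e-05 -8.38181048e-04]
```

View pics/top0.png

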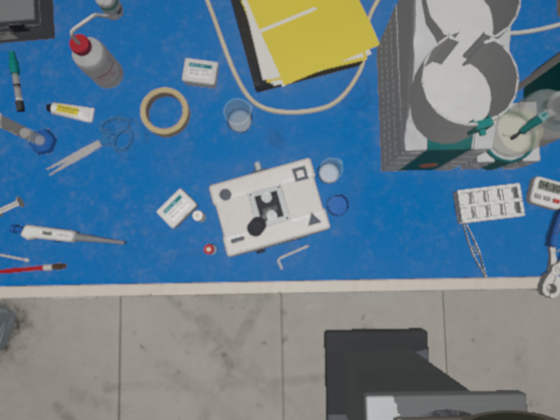

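View pics/scene0.png

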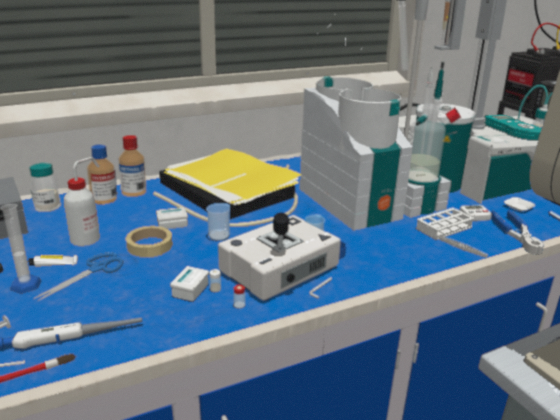

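Top view: the triangle is at (314,218), the near-right corner. The bar is at (237,240), the disc at (225,195) and the ring at (300,173). The knob is at (257,227) in the near-left slot. A tall rack stands to the right, at columns 380–540 and rows 0–170. The scene view agrees.

Run:
```python
from h import *
im=np.load('top0.npz')['im'];p=r.camera_params('top')
hsv=cv2.cvtColor(im,cv2.COLOR_RGB2HSV)
m=((hsv[...,1]<70)&(hsv[...,2]>130)).astype(np.uint8)
m[:150]=0;m[262:]=0;m[:,:206]=0;m[:,335:]=0
m=cv2.morphologyEx(m,cv2.MORPH_OPEN,np.ones((5,5)))
c=max(cv2.findContours(m,cv2.RETR_EXTERNAL,cv2.CHAIN_APPROX_NONE)[0],key=cv2.contourArea)
W=onplane(p,c.reshape(-1,2),.07)[:,:2].astype(np.float32)
print('housing rect',cv2.minAreaRect(W))
# dark components inside
h=np.zeros_like(m);cv2.drawContours(h,[cv2.convexHull(c)],-1,1,-1)
dk=((hsv[...,2]<95)&(h>0)).astype(np.uint8)
n,l,s,ce=cv2.connectedComponentsWithStats(dk)
for i in range(1,n):
    if s[i,4]>25: print(s[i],ce[i],onplane(p,[ce[i]],.073)[0].round(4))
print('knob@.147',onplane(p,[[257,227]],.147))
print('rack corners',onplane(p,[[382,165],[530,170],[395,10]],.15).round(3))
d=np.load('top0.npz')['d'];print('rack depth',d[160,390:500:20])
v=im[155:265,200:345];save('crop.png',cv2.resize(v,None,fx=5,fy=5,interpolation=cv2.INTER_CUBIC))
print(r.camera_params('wrist'))
```

```text
housing rect ((0.5253063440322876, 0.3446345627307892), (0.1445235013961792, 0.20498113334178925), 14.706997871398926)
[248 192  35  44 536] [262.99626866 214.375     ] [0.5102 0.3558 0.073 ]
knob@.147 [[0.48098639 0.36344698 0.147     ]]
rack corners [[ 0.586  0.142  0.15 ]
 [ 0.571 -0.115  0.15 ]
 [ 0.869  0.108  0.15 ]]
rack depth [0.8651887  0.84301585 0.8492934  0.85302    0.9013743  0.86932915]
{'fx': 324.90138593450723, 'fy': 324.90138593450723, 'cx': 283.03551948186805, 'cy': 209.20663299941606, 'dist_coeffs': array([0.01274018, 0.        , 0.        , 0.        , 0.        ]), 'mount': array([[-1.12782978e-04,  9.63552364e-01,  2.67519772e-01,
         6.81286981e-02],
       [ 9.99999681e-01, -1.02709400e-04,  7.91525895e-04,
         6.00583277e-05],
       [ 7.90153442e-04,  2.67519777e-01, -9.63552046e-01,
        -1.43079447e-01],
       [ 0.00000000e+00,  0.00000000e+00,  0.00000000e+00,
         1.00000000e+00]])}
```

View pics/crop.png

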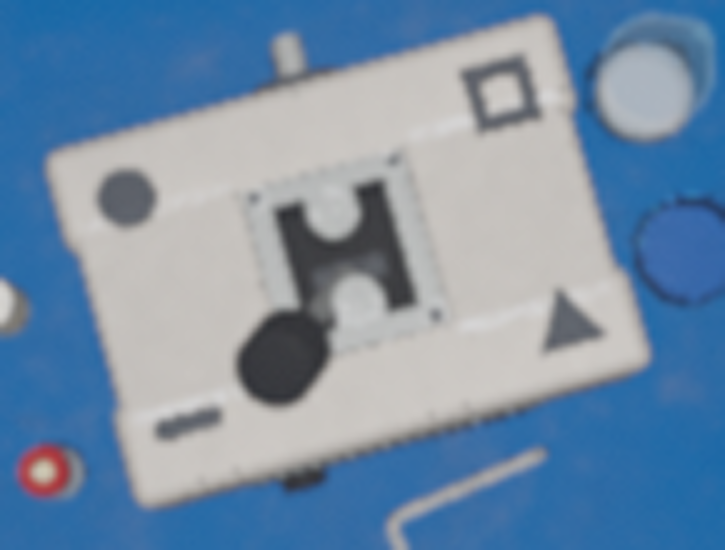

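Close-up: the triangle sits at the near right, between the hex key and the blue cap. The knob is over the near-left slot beside the bar. The housing fit gives centre (0.525, 0.345) and yaw 0.257. Next I'll approach and find contact.

```bash
cat >> h.py <<'E'
from scipy.spatial.transform import Rotation as Ro
C=np.array([.5253,.3446]);YAW=np.deg2rad(14.707)
A=np.array([[np.cos(YAW),-np.sin(YAW)],[np.sin(YAW),np.cos(YAW)]])
def w(x,y,z): return [*(C+A@np.array([x,y])),z]
def loc(): 
    t=np.array(r.read_tool_pos()); return np.r_[A.T@(t[:2]-C),t[2]].round(4)
a=YAW+np.pi/2
Q=Ro.from_matrix(np.array([[np.cos(a),np.sin(a),0],[np.sin(a),-np.cos(a),0],[0,0,-1]]).T.T).as_quat()
def st(s): print(s,loc(),'F',np.array(r.read_ft_force()).round(2),'t',round(r.read_t(),2))
E
python3 - <<'E'
from h import *
pp=r.camera_params('top')
pl=onplane(pp,[[225.4,194.4],[300,173.6],[314.6,220],[237.6,239.5]],.073)[:,:2]
print(((pl-C)@A).round(4))
print(r.solve_ik(w(-.1,.033,.2),Q))
r.grip(0.0)
r.move_pose([.32,-.33,.3],r.read_tool_rot())
r.move_pose([.40,.05,.3],Q)
r.move_pose(w(-.1,.033,.2),Q)
r.move_linear(w(-.1,.033,.125));r.pause(.2);st('pre')
hit=r.move_linear(w(-.045,.033,.125),rate=.03,until_force=1.5);st(('hit',hit))
im,d=r.grab_frame('top');save('t1.png',cv2.resize(im[155:265,200:345],None,fx=5,fy=5))
E
```

```text
[[ 0.045   0.0738]
 [ 0.0447 -0.0752]
 [-0.0491 -0.0772]
 [-0.0449  0.0741]]
[ 6.02456677e-01  5.40844421e-03  1.67615290e+00 -4.44089210e-16
  1.46003131e+00  3.45771104e-01]
pre [-0.099   0.0333  0.1266] F [0.12 0.63 0.22] t 5.58
('hit', True) [-0.0664  0.0329  0.1245] F [-1.23  0.01  0.88] t 6.7
```

View pics/t1.png

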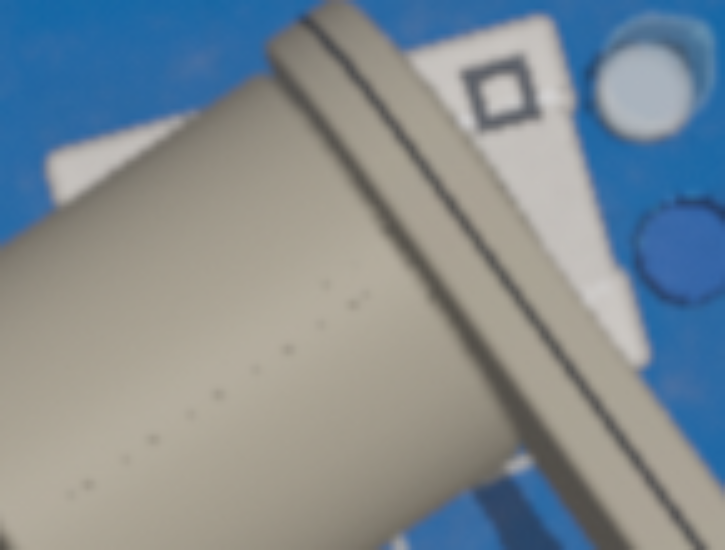

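The arm hides the knob from the top camera. I'll push partway and check with the scene and wrist cameras.

Run:
```python
from h import *
for x in (-.064,-.060,-.056,-.048,-.040,-.034):
    r.move_linear(w(x,.033,.125),rate=.03);st(x)
im,d=r.grab_frame('scene');im2,_=r.grab_frame('wrist')
v=np.hstack([cv2.resize(im[190:310,200:360],(533,400)),cv2.resize(im2,(267,200)).repeat(2,0)]) if 0 else cv2.resize(im[190:310,200:360],(533,400))
o=np.zeros((400,800,3),np.uint8);o[:,:400]=v[:,66:466];o[:300,400:]=cv2.resize(im2,(400,300));save('s2.png',o)
```

```text
-0.064 [-0.0643  0.033   0.1248] F [-2.61 -0.39  2.21] t 7.01
-0.06 [-0.06   0.033  0.125] F [-2.31 -2.39  2.63] t 7.29
-0.056 [-0.0559  0.033   0.125 ] F [-2.64 -0.74  2.36] t 7.58
-0.048 [-0.0477  0.0329  0.1249] F [-1.77 -0.13  1.93] t 7.99
-0.04 [-0.0398  0.033   0.1249] F [-1.69 -0.85  0.84] t 8.41
-0.034 [-0.0338  0.0329  0.1249] F [-1.8  -0.5   1.35] t 8.76
```

View pics/s2.png

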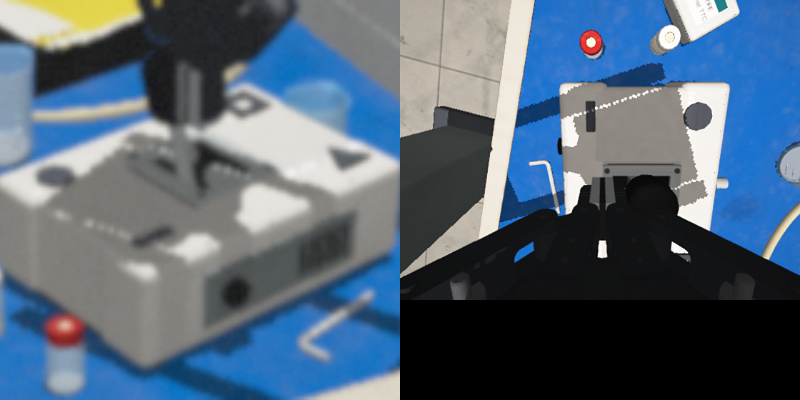

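Contact is real: the lever is moving and the fingers are behind the knob. In the wrist half, the knob is at about (655,197), with its far edge near column 678. I'll measure that edge.

```bash
cat >> h.py <<'E'
def wristpar():
    T=np.eye(4);T[:3,3]=r.read_tool_pos();T[:3,:3]=Ro.from_quat(r.read_tool_rot()).as_matrix()
    p=r.camera_params('wrist');p['cam_to_world']=T@np.array(p['mount']);return p
def kn(uv,p,z=.158): return ((onplane(p,uv,z)[:,:2]-C)@A).round(4)
E
python3 - <<'E'
from h import *
p=wristpar();im,d=r.grab_frame('wrist')
np.savez('w1.npz',im=im)
v=im[210:330,280:420];save('w1.png',cv2.resize(v,None,fx=5,fy=5,interpolation=cv2.INTER_CUBIC))
g=im.max(2)
for row in range(250,296,5): print(row,[int(x) for x in g[row,340:410:2]])
print(kn([[389,276]],p), 'tool',loc())
# projected check: gate corner screws plane z=.074, for visual comparison
print(kn([[297,237],[383,237]],p,.074))
E
```

```text
250 [11, 11, 11, 11, 11, 11, 11, 12, 10, 9, 9, 12, 14, 14, 12, 13, 12, 12, 26, 87, 122, 119, 119, 117, 115, 116, 120, 146, 145, 146, 144, 146, 145, 143, 155]
255 [9, 10, 12, 12, 11, 12, 11, 11, 12, 11, 12, 12, 10, 11, 12, 13, 13, 11, 38, 96, 124, 118, 119, 116, 115, 116, 124, 145, 144, 255, 255, 199, 245, 255, 144]
260 [15, 17, 18, 19, 18, 18, 19, 19, 17, 18, 17, 17, 17, 16, 13, 12, 12, 11, 47, 106, 122, 117, 119, 111, 127, 154, 182, 142, 155, 144, 146, 144, 145, 146, 142]
265 [19, 19, 20, 21, 20, 21, 20, 21, 20, 19, 19, 20, 18, 19, 17, 18, 15, 15, 15, 11, 124, 117, 121, 215, 118, 113, 144, 148, 148, 148, 148, 148, 146, 147, 147]
270 [21, 23, 22, 22, 21, 22, 20, 20, 21, 20, 20, 20, 20, 19, 19, 19, 17, 18, 17, 16, 15, 9, 76, 118, 115, 118, 148, 146, 148, 146, 147, 147, 147, 147, 146]
275 [21, 20, 21, 22, 20, 20, 21, 20, 20, 21, 19, 19, 17, 18, 17, 19, 18, 18, 19, 17, 16, 17, 14, 13, 111, 126, 147, 145, 145, 145, 145, 147, 146, 147, 147]
280 [18, 19, 22, 19, 21, 19, 19, 19, 20, 19, 19, 19, 18, 17, 19, 17, 17, 17, 18, 17, 17, 16, 17, 14, 43, 135, 148, 147, 146, 145, 147, 146, 145, 147, 148]
285 [21, 18, 20, 18, 18, 19, 19, 19, 19, 18, 18, 17, 16, 17, 17, 16, 16, 17, 16, 17, 17, 17, 15, 17, 11, 123, 150, 146, 145, 146, 144, 141, 211, 255, 186]
290 [20, 19, 19, 18, 18, 17, 18, 19, 19, 19, 17, 18, 17, 19, 17, 17, 16, 17, 15, 16, 17, 16, 16, 15, 11, 84, 255, 250, 247, 248, 248, 247, 247, 247, 246]
295 [18, 16, 17, 17, 19, 19, 19, 19, 20, 20, 20, 18, 20, 19, 19, 19, 20, 20, 20, 16, 16, 18, 16, 12, 18, 242, 248, 246, 246, 246, 245, 246, 246, 246, 246]
[[0.0058 0.0446]] tool [-0.0339  0.0329  0.1249]
[[-0.0248  0.0286]
 [ 0.0297  0.0286]]
```

View pics/w1.png

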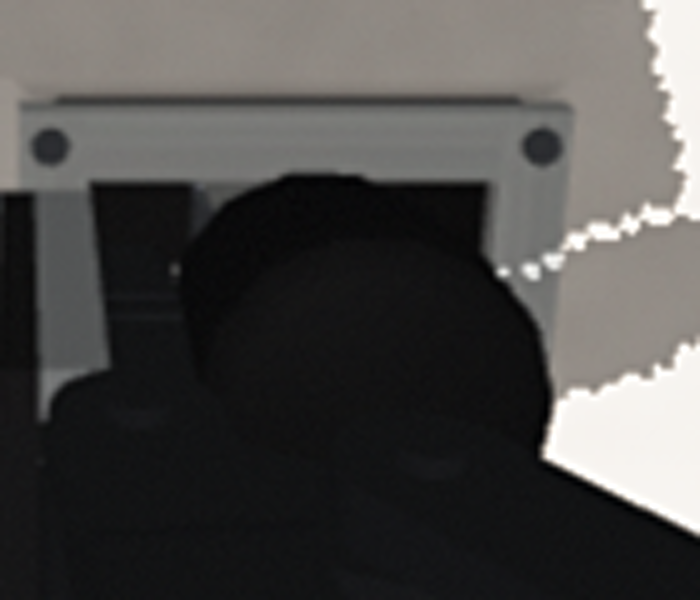

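The wrist crop shows the knob's top rim, with its far edge at u≈390, v≈290. The gate screws at (290,239) and (388,239) put the gate centre at x≈+2 mm. So the knob is about 9–10 mm short of neutral, and another 10.5 mm should bring it there.

Run:
```python
from h import *
r.move_linear(w(-.0232,.033,.125),rate=.03);r.pause(.2);st('x0')
# back off, and rise for an unobstructed look
r.move_linear(w(-.05,.033,.125),rate=.1)
r.move_linear(w(-.075,.00,.24),rate=.2);r.pause(.2)
p=wristpar();im,d=r.grab_frame('wrist');np.savez('w2.npz',im=im,d=d);save('w2.png',im);st('up')
P=np.linalg.inv(p['cam_to_world']);np.save('w2p.npy',p['cam_to_world'])
```

```text
x0 [-0.0232  0.0329  0.1249] F [-0.95  0.46  0.2 ] t 9.62
up [-0.0756  0.      0.2383] F [ 0.02 -0.31 -0.14] t 11.04
```

View pics/w2.png

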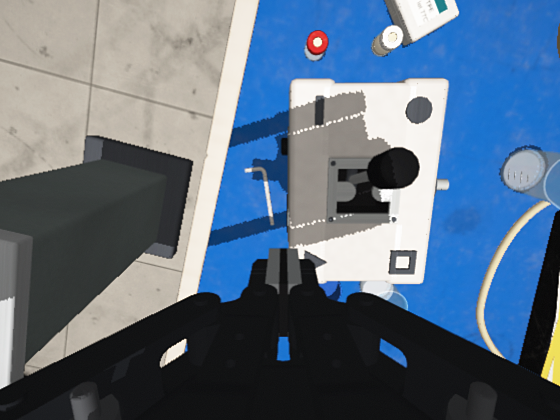

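The wrist view shows the knob clear of the fingers, its top centred near (396,168). The gate screws are at (333,161), (331,219) and (393,219).

Run:
```python
from h import *
z=np.load('w2.npz');im=z['im'];p=r.camera_params('wrist');p['cam_to_world']=np.load('w2p.npy')
s=kn([[333,161],[393,219],[331,219]],p,.074);print('gate',s,(s[0]+s[1])/2)
g=im.max(2);m=((g<40)).astype(np.uint8);m[:140]=0;m[192:]=0;m[:,:365]=0;m[:,425:]=0
ys,xs=np.where(m)
# far rim of the top: rightmost/top/bottom tangents
for row in range(146,192,4):
    q=np.where(m[row])[0]
    if len(q): print(row,q.min(),q.max())
c=[xs.max()]; rr=np.where(m[:,xs.max()])[0].mean();print('far edge',xs.max(),rr,kn([[xs.max()+.5,rr]],p,.153))
d=z['d'];print(d[160:176:4,385:412:5].round(3))
```

```text
gate [[-0.0291  0.0295]
 [ 0.0324 -0.0276]
 [-0.0286 -0.0277]] [0.00165 0.00095]
150 389 407
154 380 412
158 373 416
162 370 417
166 368 418
170 365 417
174 367 416
178 368 414
182 365 411
186 365 403
190 365 370
far edge 418 167.0 [[0.0191 0.0352]]
[[0.226 0.226 0.227 0.227 0.227 0.227]
 [0.226 0.227 0.226 0.226 0.226 0.226]
 [0.227 0.227 0.226 0.227 0.229 0.228]
 [0.227 0.227 0.228 0.228 0.227 0.227]]
```

The knob is about 2 mm past neutral, inside the 7 mm tolerance. Now I'll push it right along neutral, then go round to the far side.

Run:
```python
from h import *
r.move_linear(w(0.002,.085,.22),rate=.2)
r.move_linear(w(0.002,.085,.125),rate=.15);r.pause(.1);st('left')
for y in(.05,.03,.01,.0):
    h=r.move_linear(w(.002,y,.125),rate=.04,until_force=9);st((y,h))
    if h: break
else:
    h=r.move_linear(w(.002,-.014,.125),rate=.03,until_force=8);st(('end',h))
r.move_linear(w(.002,.04,.125),rate=.1)
r.move_linear(w(-.02,.07,.24),rate=.2);r.pause(.2)
p=wristpar();im,d=r.grab_frame('wrist');save('w3.png',im);np.savez('w3.npz',im=im,d=d,T=p['cam_to_world']);st('up')
```

```text
left [0.0031 0.0854 0.1271] F [-0.01  0.39 -0.94] t 12.66
(0.05, False) [0.0021 0.0501 0.1251] F [-0.04  2.84  1.91] t 13.68
(0.03, False) [0.0018 0.0295 0.1247] F [1.11 0.37 0.33] t 14.33
(0.01, False) [0.002  0.0096 0.1249] F [1.33 0.55 2.1 ] t 14.98
(0.0, False) [ 0.0018 -0.0005  0.1246] F [-0.16  0.99 -0.18] t 15.38
('end', True) [ 0.0014 -0.0096  0.1244] F [-2.13  6.57  3.3 ] t 15.8
up [-0.0205  0.0694  0.2382] F [ 0.25 -0.46  0.07] t 17.46
```

View pics/w3.png

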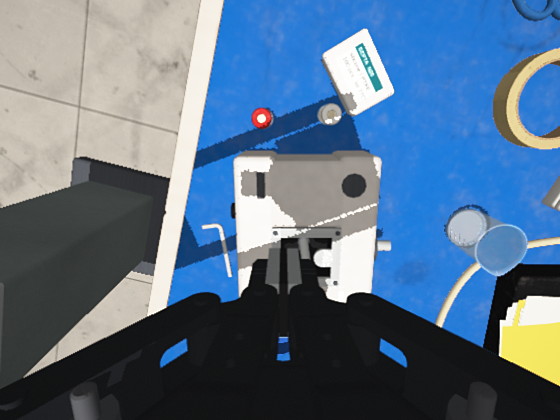

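The lever reached the right stop: a force rise at y=-9.6 mm, with the stem pointing right toward the hidden knob. Now I'll push it toward the robot from the far side.

Run:
```python
from h import *
r.move_linear(w(.065,-.03,.22),rate=.2)
r.move_linear(w(.065,-.033,.125),rate=.15);r.pause(.1);st('far')
h=r.move_linear(w(.0,-.033,.125),rate=.05,until_force=15);st(h)
if not h:
    h=r.move_linear(w(-.035,-.033,.125),rate=.03,until_force=9);st(('end',h))
r.move_linear(w(.03,-.033,.125),rate=.1)
r.move_linear(w(.0,-.10,.26),rate=.2);r.pause(.2)
p=wristpar();im,d=r.grab_frame('wrist');np.savez('w4.npz',im=im,d=d,T=p['cam_to_world']);st('up')
r.move_pose([.38,-.05,.32],Q);r.pause(.2)
im,d=r.grab_frame('top');save('t4.png',cv2.resize(im[155:265,200:345],None,fx=5,fy=5));st('away')
```

```text
far [ 0.0662 -0.0326  0.1272] F [-0.74  0.2   0.78] t 19.16
False [ 0.     -0.033   0.1249] F [1.19 0.97 1.68] t 20.61
('end', True) [-0.017  -0.033   0.1254] F [ 6.85  1.43 -0.47] t 21.31
up [-0.0005 -0.0996  0.2585] F [0.18 0.63 0.01] t 23.1
away [-0.2403 -0.3444  0.3197] F [ 0.42  0.08 -0.82] t 24.66
```

View pics/t4.png

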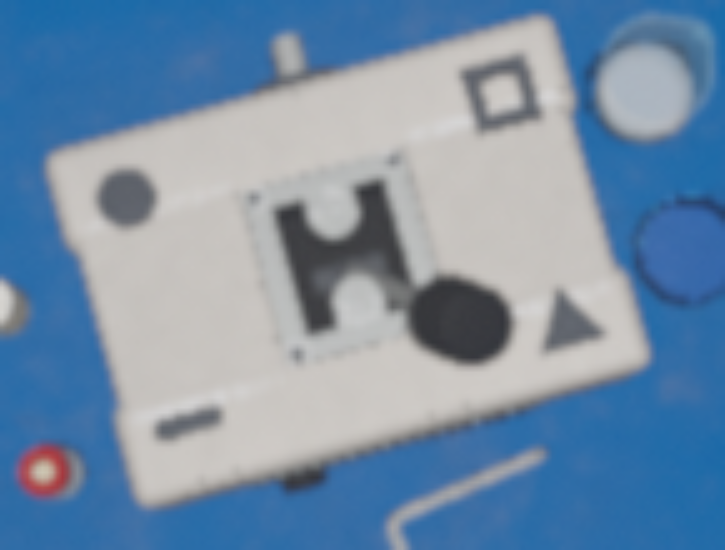

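Top view: the knob is now at crop (470,322), in the near-right slot beside the triangle, and the other objects haven't moved. One numeric check before handing in.

Run:
```python
from h import *
p=r.camera_params('top');im,d=r.grab_frame('top')
def far(im):
    m=(im.max(2)<55).astype(np.uint8);m[:205]=0;m[242:]=0;m[:,:245]=0;m[:,308:]=0
    n,l,s,c=cv2.connectedComponentsWithStats(m);return c[1+s[1:,4].argmax()]
for i in(np.load('top0.npz')['im'],im):
    c=far(i);k=kn([c],p,.135)[0];print(c,k,'fore',np.arcsin(k[0]/.128))
```

```text
Traceback (most recent call last):
ValueError: attempt to get argmax of an empty sequence
```

Run:
```python
from h import *
p=r.camera_params('top');im,d=r.grab_frame('top')
def far(im):
    m=(im.max(2)<62).astype(np.uint8);m[:205]=0;m[242:]=0;m[:,:245]=0;m[:,308:]=0
    m=cv2.morphologyEx(m,cv2.MORPH_OPEN,np.ones((5,5)))
    n,l,s,c=cv2.connectedComponentsWithStats(m)
    if n<2: print(im[205:242,245:308].max(2).min());return [0,0]
    return c[1+s[1:,4].argmax()]
for i in(np.load('top0.npz')['im'],im):
    c=far(i);k=kn([c],p,.135)[0];print(c,k,'fore',k[0]/.128)
```

```text
55
[0, 0] [0.4991 0.3753] fore 3.8992187499999997
58
[0, 0] [0.4991 0.3753] fore 3.8992187499999997
```

Run:
```python
from h import *
p=r.camera_params('top');im,d=r.grab_frame('top')
def blob(im):
    m=(im.max(2)<80).astype(np.uint8);m[:205]=0;m[242:]=0;m[:,:245]=0;m[:,308:]=0
    m=cv2.morphologyEx(m,cv2.MORPH_OPEN,np.ones((7,7)))
    n,l,s,c=cv2.connectedComponentsWithStats(m);i=1+s[1:,4].argmax();print(s[i]);return c[i]
for i in(np.load('top0.npz')['im'],im):
    c=blob(i);k=kn([c],p,.135)[0];print(c,k,'fore',k[0]/.128)
```

```text
[249 218  16  17 222]
[256.45945946 225.85585586] [-0.0349  0.0303] fore -0.27265625
[283 212  18  14 221]
[291.48868778 218.58371041] [-0.0394 -0.0329] fore -0.3078125
```

```bash
python3 -c "
from station import r
print(r.hand_in(), r.read_t())"
```

```text
the job is handed in; nothing more can be done
the job is handed in; nothing more can be done
```

The job is handed in: I pushed the lever through neutral into the near-right slot marked by the triangle, measured at about -0.31 rad fore and on the right side, with the arm clear and no other object visibly moved; the verdict wasn't shown.

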